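# Push the rack carriage along its track to the click stop at the round knob

### The arm

A 7-joint arm with a two-finger parallel gripper is mounted at the origin on a cart in front of the work surface, level with it; the furniture and walls round the work are solid. World frame = base frame: x ahead of the robot, y to its left, z up, the work surface at z = 0. Lengths are in m, angles in degrees, forces in N, time in s.
With the tool pointing down it reaches from about 0.4 to 0.75 m from the base axis. Payload 19.5 kg.
Tool frame: the origin (TCP) lies midway between the tips of the shut fingers; the grasp point (between the pads) lies ctrl.grip_depth behind it (ctrl.grip_depth is the distance from the TCP to the grasp point, in m); z points along the fingers, x is the direction in which the jaws open and shut, and the axes are right-handed (so a half turn about z gives the same grasp; the last joint's range is limited). The gripper opens to 85 mm and grips with 20 to 120 N. Pads are 22 mm wide; open, the fingers measure 114 mm over their backs; the gripper's body (76 mm by 85 mm) begins 54 mm behind the grasp point. The pads swing forward as they close: fully open they stand 13 mm farther back than shut.
Start: joints at [64.876, 40.479, -1.581, 85.061, 1.261, 54.483, -4.326], TCP at [0.222, -0.53, 0.231] pointing down, gripper open.
Joint ranges: [-155.06, 155.06], [-18.47, 123.98], [-90, 86.84], [0, 140.48], [-83.41, 263.41], [0, 116], [-161.91, 161.91]. Speed limits (degrees/s): [108.29, 108.29, 147.25, 147.25, 172.46, 172.46, 172.46].

### API

Orientations are given as [roll, pitch, yaw] about the fixed x, y, z axes, in that order (R = Rz(yaw) Ry(pitch) Rx(roll)).
In Python, from bench import ctrl, snapshot, camera_info gives the robot as it stands.
- The arm moves only by the shell command python3 -m pendant 'ROWS' [FORCE]. ROWS is JSON, a list of rows, each a list of 3 entries, a list of its own where there are three numbers: the opening, from 0 (shut) to 1 (fully open), then the shift along the tool's x, y, z in m, then the turn about the tool's z in degrees. A call has 1 to 12 rows; each row is the pose to reach, as a shift and turn from the pose commanded when the call began, along the tool's axes at that moment; what a row does not reach only later rows make up. A row lasts 1/12 s, in which the tool goes at most 41.7 mm and 7.16 degrees, less where a joint would pass 70% of its speed; a pose out of reach is approached as far as the arm can. A call with a gripper value outside its range is refused whole. The fingers move at their own pace and stop on an object; FORCE is the grip in N (left out, the last holds). Time passes only in rows, so rows that repeat a pose let the fingers close. It gives the time, the measured TCP pose, the force and the opening at its end, in the units of the state.
- ctrl.read_state(): the state, without advancing time (a new reading comes with each control period).
- snapshot(name): name is "scene" or "top"; returns (picture, depth): 420x560x3 uint8, red, green, blue; 420x560 float32, m along the optical axis (not along the pixel's ray), 0 where there is no reading.
- camera_info(name): a dict with "fx", "fy", "cx", "cy" (pixels), "k1" (the pictures are not rectified: a ray, as slopes to the right and down, at radius r is drawn at 1 + k1 r^2 times it, then the intrinsics apply), "R" (3x3) and "t" (3): a world point X has camera coordinates R X + t. Camera axes: x right, y down, z forward; pixel columns grow to the right and rows downward; lengths in m; the calibration is good to about 2 mm. A picture is of the moment at which its call begins. camera_info takes no time and is no camera call.
- ctrl.job_done(): hands the job in, once; it reports no verdict.
The state is a dict: "time_s": time; "qpos": joint angles; "qvel": joint speeds; "tau": joint torques, N m; "ee_pos": TCP position; "tool_rot": TCP orientation; "force": force on the tool from outside, world axes, zero at the start; "ft_torque": the same for the moment, N m; "opening": opening from 0.0 (shut) to 1.0 (fully open).
Only numpy, scipy, OpenCV 4.12 (cv2) and the standard library are available. Lean on these libraries where they do the work, as an engineer would, in place of code of your own. Each camera call takes 0.05 s, during which the arm holds its last target.

### The job

Push the carriage with the white tube rack along its track with your fingertips, away from the end where it stands, until it clicks into the notch of the station with the round knob; do not run past that notch (if the station with the flat tab comes first, push on through its click). Only push: do not lift the carriage off its track, and leave the specimen cup and the two small vials where they stand. Finish with the hand clear and the carriage resting in the notch.

Things in the scene. Friction and masses are not known exactly. Their poses are not given: they have to be found in the camera images.
- track: Fixed track: grey plate 150 x 460 mm with a central aluminium rail along its own y, a slotted strip along its near edge, black end blocks 26 mm high. Origin on the worktop under the rail's middle; y runs along the rail (to the robot's left), x away from the robot, turned by up to about 0.25 rad either way between starts.
- shuttle (a joint): Position of the carriage along the track's y (m), 0 at the track's middle, range -0.17 to 0.17; starts between -0.16 and -0.10 and is to be pushed to larger values. Sliding takes about 0.5 N plus 20 N per m/s; passing a ridge of a notch takes 5 to 8 N in all.
- push_face (a point): On the carriage side to be pushed towards the track's +y: middle of the 150 mm wide side, 50 mm above the worktop, in the plane of the deck's edge (deck 84 mm along the track, 20 to 30 mm high). The white rack fixed on it (76 mm along, 141 mm across the track, 30 to 76 mm high) stands 4 mm further in. The carriage weighs about 0.6 kg, rests on the rail; about 10 N would lift it off.
- pin (a point): Tip of the carriage's spring plunger (upright steel pin of 14 mm on a short arm at the carriage's near side, level along the track with the carriage's middle), 15.5 mm above the worktop. 88 mm towards the robot from the rail's middle. Axes as the track's.
- station_round: Station to reach: white clip 36 mm long on the track's front strip, with a black round knob 20 mm across on a thin steel post, 46 mm high. Origin on the worktop under the middle of the rail, at the notch's place along the track; axes as the track's. The carriage is in the notch when the pin's y in this frame is 0.
- station_round_notch (a point): Centre of the round-knob station's notch, between two rounded ridges 11 mm apart along the track; the pin is here when the carriage has clicked in. The push force drops at the top of the first ridge (5.5 mm before the centre); from about 4 mm before the centre the carriage is drawn in by itself; let go within 3.5 mm it centres itself to about 1 mm.
- station_flat_notch (a point): Centre of the notch of the other station: the same white clip, but with an upright black flat tab 34 mm wide along the track and 46 mm high. It may come before or after the round-knob station. One station lies between -0.02 and 0.03 m along the track, the other between 0.09 and 0.14 m.
- cup_mid (a point): Middle of the loose specimen cup with red lid, 58 mm across, 59 mm high, in front of the track. Leave alone.
- vial_blue_mid (a point): Middle of the loose small vial with blue cap, 25 mm across, 49 mm high, in front of the track. Leave alone.
- vial_green_mid (a point): Middle of the loose small vial with green cap, 25 mm across, 49 mm high, in front of the track. Leave alone.
Things that resemble listed ones, but are neither listed nor needed, are in the scene too. Leave any brown or red look-alike of the station_round alone.

How it is judged:
By the outcome, as a careful person would: the job done as asked, in the order asked, and still so for the second after the job is handed in, with the robot touching nothing.
It also fails if it takes over 61 s, if anything falls off the work surface, if the arm or the gripper's body presses on something with over 40 N, if the wrist force passes 120 N, or if a joint passes its speed limit or range.

## Working session

There is one attempt and no reset: what is moved stays moved. The work goes in short steps, Python scripts to look and compute and a shell command to move; the robot and the scene stay as the last step left them, time stands still between calls to the robot, and variables do not carry over. Pictures are saved under pics/ and viewed, and the job is handed in when it is done.

```bash
ls; mkdir -p pics; cat > h.py <<'E'
import numpy as np, cv2
from bench import ctrl, snapshot, camera_info
def save(n,tag):
    p,d=snapshot(n); cv2.imwrite(f'pics/{tag}.png',p[:,:,::-1]); np.save(f'pics/{tag}.npy',d); return p,d
def ray(n,u,v):
    c=camera_info(n); K=np.array([[c['fx'],0,c['cx']],[0,c['fy'],c['cy']],[0,0,1.]])
    q=cv2.undistortPoints(np.array([[[u,v]]],float),K,np.array([c['k1'],0,0,0,0.]))[0,0]
    R=np.array(c['R']);t=np.array(c['t']); return -R.T@t, R.T@np.array([q[0],q[1],1])
def atz(n,u,v,z):
    o,d=ray(n,u,v); return o+d*(z-o[2])/d[2]
def proj(n,X):
    c=camera_info(n); X=np.array(c['R'])@np.array(X)+np.array(c['t']); a=X[:2]/X[2]; a=a*(1+c['k1']*(a@a))
    return c['fx']*a[0]+c['cx'],c['fy']*a[1]+c['cy']
def crop(tag,u0,v0,u1,v1,s,out):
    im=cv2.imread(f'pics/{tag}.png')[v0:v1,u0:u1]; cv2.imwrite(f'pics/{out}.png',cv2.resize(im,None,fx=s,fy=s,interpolation=cv2.INTER_CUBIC))
E
python3 - <<'E'
from h import *
save('scene','s0');save('top','t0');s=ctrl.read_state();print(s, ctrl.grip_depth)
E
```

```text
pics
{'time_s': 0.1, 'qpos': array([64.87750009, 40.5102018 , -1.58417648, 85.07963606,  1.25977132,
       54.48288563, -4.32537311]), 'qvel': array([ 0.09520723, -0.11788423, -0.02156789, -0.01275114, -0.00573038,
       -0.06012587,  0.04220796]), 'tau': array([-6.95320832e-04, -8.84291124e+01,  1.23606820e+00, -2.36462116e+01,
        1.71477831e-02,  4.83762415e-03,  3.72712293e-05]), 'ee_pos': array([ 0.22213528, -0.5301152 ,  0.23088407]), 'tool_rot': array([-1.79999850e+02,  5.54663785e-02, -6.72653798e+01]), 'force': array([0.0884157 , 0.88212519, 0.25817414]), 'ft_torque': array([ 0.03505319, -0.02708852, -0.0167426 ]), 'opening': 1.0054520843895636} 0.0187
```

View pics/s0.png

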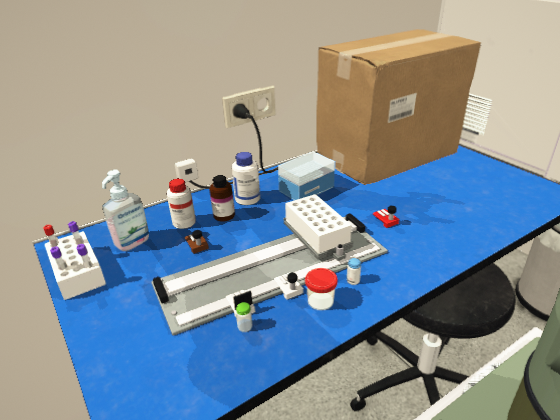

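View pics/t0.png

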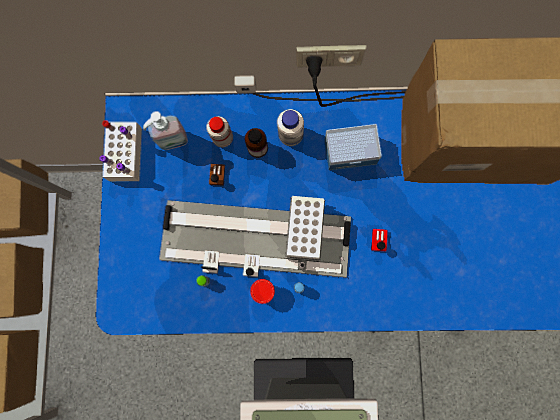

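The scene shows the carriage at the right end of the track. The round-knob station is at about (291,285) in the scene view and (251,265) in the top view, and it comes first. The flat-tab station lies beyond it at (211,262) in the top view. I'll zoom in next.

```bash
python3 - <<'E'
from h import *
crop('t0',150,185,360,310,3.8,'t0c'); crop('s0',150,180,400,340,3.2,'s0c')
E
```

```text
(no output)
```

View pics/t0c.png

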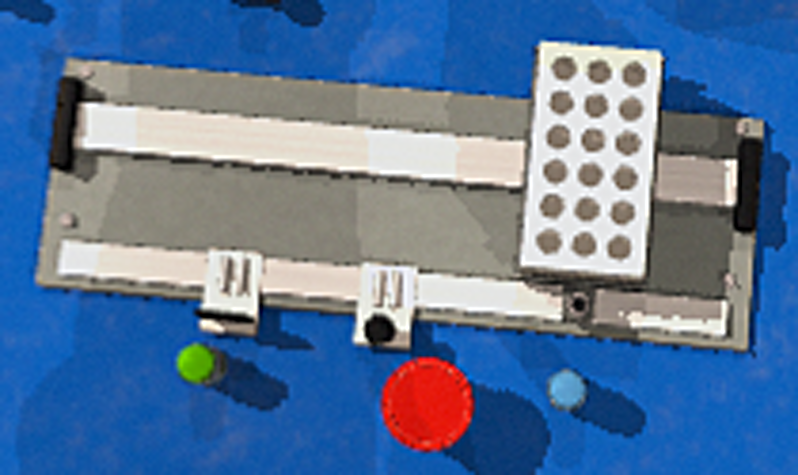

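View pics/s0c.png

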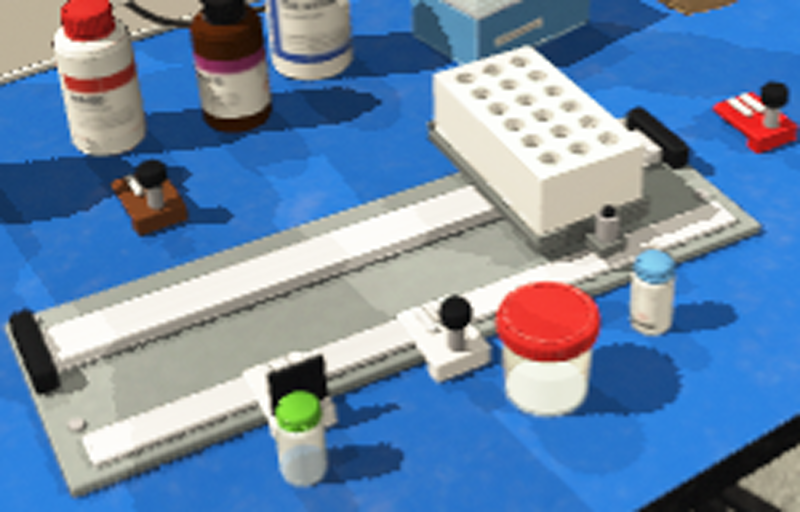

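```bash
python3 - <<'E'
from h import *
f=lambda u,v,z: atz('top',150+(u+.5)/3.8-.5,185+(v+.5)/3.8-.5,z)
for n,a in dict(TL=(67,60,.006),TR=(764,120,.006),BR=(747,350,.006),BL=(37,284,.006),r1=(540,42,.076),r2=(663,50,.076),r3=(643,278,.076),r4=(520,268,.076),
 ridA=(381,288,.012),ridB=(397,288,.012),knob=(379,330,.04),clipL=(358,300,.012),clipR=(415,303,.012),pin=(578,303,.03),cup=(427,403,.059),vb=(567,390,.049),vg=(196,363,.049)).items():
    print(n,f(*a).round(4))
print(camera_info('top'))
p,d=__import__('cv2').imread('pics/t0.png'),np.load('pics/t0.npy')
c=camera_info('top')
for u,v in [(251,262),(252,258),(302,263),(250,272),(305,210),(230,220),(251,265)]:
    o,r=ray('top',u,v); print(u,v,(o+r*d[v,u]).round(4))
E
```

```text
TL [0.6312 0.3423 0.006 ]
TR [ 0.5826 -0.1138  0.006 ]
BR [ 0.4344 -0.0972  0.006 ]
BL [0.4844 0.3582 0.006 ]
r1 [0.6231 0.031  0.076 ]
r2 [ 0.6165 -0.045   0.076 ]
r3 [ 0.4758 -0.0287  0.076 ]
r4 [0.4832 0.0458 0.076 ]
ridA [0.4773 0.1358 0.012 ]
ridB [0.4771 0.1255 0.012 ]
knob [0.4491 0.1348 0.04  ]
clipL [0.4699 0.1506 0.012 ]
clipR [0.4674 0.1141 0.012 ]
pin [0.4644 0.0102 0.03  ]
cup [0.4034 0.1041 0.059 ]
vb [0.41   0.0185 0.049 ]
vg [0.4304 0.2474 0.049 ]
{'fx': 512.5124369911381, 'fy': 512.5124369911381, 'cx': 282.37485338896346, 'cy': 210.66293226775156, 'k1': 0.048417208729457206, 'R': array([[-0.01555464, -0.99965955, -0.02094865],
       [-0.985397  ,  0.01887891, -0.16922273],
       [ 0.1695606 ,  0.01801054, -0.98535518]]), 't': array([0.06434656, 0.5909712 , 1.17727166])}
251 262 [0.4733 0.133  0.0142]
252 258 [0.4828 0.1303 0.0162]
302 263 [0.4662 0.0099 0.0512]
250 272 [0.4474 0.1326 0.0489]
305 210 [ 5.925e-01 -1.000e-04  5.120e-02]
230 220 [0.5765 0.1835 0.0202]
251 265 [0.4659 0.1329 0.0158]
```

```bash
cat >> h.py <<'E'
from scipy.spatial.transform import Rotation as Ro
EY=np.array([.1079,.9942]);EX=np.array([.9942,-.1079]);O=np.array([.5625,.1192])
def st():
    s=ctrl.read_state();p=s['ee_pos'];r=p[:2]-O
    print('t',s['time_s'],'pos',p.round(4),'rot',np.array(s['tool_rot']).round(2),'F',np.array(s['force']).round(2),'track x,y',(r@EX).round(4),(r@EY).round(4),'F along',(np.array(s['force'])[:2]@EY).round(2));return s
def shift(tx,ty,z,yaw=None):
    s=st();W=np.r_[O+tx*EX+ty*EY,z];R=Ro.from_euler('xyz',s['tool_rot'],degrees=True)
    print('shift',R.inv().apply(W-s['ee_pos']).round(4), 'turn',None if yaw is None else s['tool_rot'][2]-yaw)
E
python3 - <<'E'
from h import *
shift(0,-.187,.15,-6.2)
E
```

```text
t 0.1 pos [ 0.2221 -0.5301  0.2309] rot [-1.800e+02  6.000e-02 -6.727e+01] F [0.09 0.88 0.26] track x,y -0.2683 -0.6823 F along 0.89
shift [-0.3036 -0.4744  0.0812] turn -61.065379837707
```

```bash
python3 -m pendant '[[0,[-0.025,-0.04,0],-5],[0,[-0.05,-0.08,0],-10],[0,[-0.075,-0.12,0],-15],[0,[-0.1,-0.16,0],-20],[0,[-0.125,-0.2,0],-26],[0,[-0.15,-0.24,0.01],-32],[0,[-0.175,-0.275,0.02],-38],[0,[-0.2,-0.31,0.03],-44],[0,[-0.225,-0.345,0.04],-50],[0,[-0.24,-0.38,0.05],-56],[0,[-0.26,-0.41,0.06],-61],[0,[-0.26,-0.41,0.06],-61]]' 20; python3 - <<'E'
from h import *
shift(0,-.187,.10,-6.2)
E
```

```text
time_s: 1.1
ee_pos: [0.501, -0.1293, 0.1705]
tool_rot: [-179.9, 0.0, -5.8]
force: [-0.2, -0.3, -0.4]
opening: -0.001
t 1.1 pos [ 0.501  -0.1293  0.1705] rot [-1.7995e+02  2.0000e-02 -5.8400e+00] F [-0.17 -0.34 -0.38] track x,y -0.0343 -0.2537 F along -0.36
shift [ 0.0347 -0.0664  0.0705] turn 0.35762210531417704
```

```bash
python3 -m pendant '[[0,[0.017,-0.033,0.02],0.3],[0,[0.035,-0.066,0.04],0.3],[0,[0.035,-0.066,0.07],0.3],[0,[0.035,-0.066,0.07],0.3],[0,[0.035,-0.066,0.07],0.3]]'; python3 - <<'E'
from h import *
shift(0,-.187,.026,-6.2)
save('scene','s1');save('top','t1')
a=cv2.imread('pics/s1.png')[170:310,240:410];b=cv2.imread('pics/t1.png')[170:310,240:410]
cv2.imwrite('pics/c1.png',cv2.resize(np.hstack([a,b]),None,fx=2.3,fy=2.3,interpolation=cv2.INTER_CUBIC))
E
```

```text
time_s: 1.52
ee_pos: [0.5411, -0.0704, 0.1008]
tool_rot: [180.0, 0.2, -6.5]
force: [0.7, -0.8, 0.6]
opening: 0.003
t 1.5167 pos [ 0.5411 -0.0704  0.1008] rot [ 1.7997e+02  1.5000e-01 -6.5500e+00] F [ 0.72 -0.83  0.62] track x,y -0.0008 -0.1908 F along -0.75
shift [ 0.001  -0.0038  0.0748] turn -0.34641027913947564
```

View pics/c1.png

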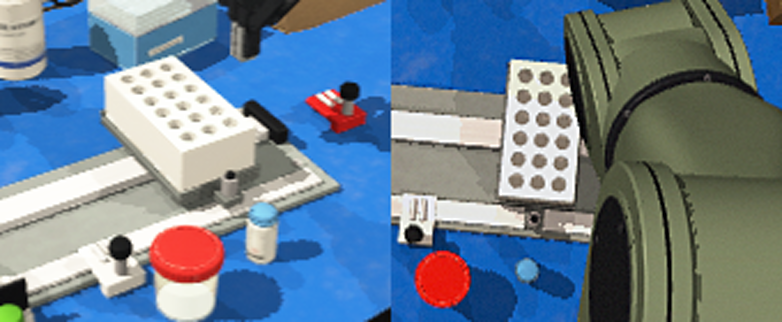

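The fingers hang behind the rack, above the rail and the end block. I'll check the clearance to the end block before going down.

```bash
python3 - <<'E'
from h import *
f=lambda u,v,z: atz('top',150+(u+.5)/3.8-.5,185+(v+.5)/3.8-.5,z)
for a in [(738,140,.026),(733,230,.026),(651,220,.03),(662,150,.03)]:
    r=f(*a)[:2]-O; print(a,(r@EX).round(4),(r@EY).round(4))
E
```

```text
(738, 140, 0.026) 0.0273 -0.2119
(733, 230, 0.026) -0.0305 -0.2129
(651, 220, 0.03) -0.0293 -0.1605
(662, 150, 0.03) 0.0159 -0.1639
```

```bash
python3 -m pendant '[[0,[0.001,-0.004,0.02],0],[0,[0.001,-0.004,0.04],0],[0,[0.001,-0.004,0.055],0],[0,[0.001,-0.004,0.065],0],[0,[0.001,-0.004,0.073],0],[0,[0.001,-0.004,0.073],0],[0,[0.001,-0.004,0.073],0]]'; python3 - <<'E'
from h import *
shift(0,-.172,.026,-6.2)
E
```

```text
time_s: 2.2
ee_pos: [0.5436, -0.0667, 0.029]
tool_rot: [-180.0, -0.0, -6.6]
force: [-0.2, 0.2, 0.4]
opening: -0.001
t 2.2 pos [ 0.5436 -0.0667  0.029 ] rot [-1.80e+02 -4.00e-02 -6.59e+00] F [-0.16  0.25  0.36] track x,y 0.0013 -0.1869 F along 0.23
shift [-0.0014 -0.0148  0.003 ] turn -0.393588251664581
```

```bash
python3 -m pendant '[[0,[0,-0.003,0.003],0],[0,[0,-0.006,0.003],0],[0,[0,-0.009,0.003],0],[0,[0,-0.012,0.003],0],[0,[0,-0.014,0.003],0],[0,[0,-0.016,0.003],0],[0,[0,-0.018,0.003],0],[0,[0,-0.02,0.003],0],[0,[0,-0.022,0.003],0],[0,[0,-0.024,0.003],0],[0,[0,-0.024,0.003],0]]'; python3 - <<'E'
from h import *
st()
save('scene','s2');save('top','t2')
a=cv2.imread('pics/s2.png')[170:310,240:410];b=cv2.imread('pics/t2.png')[170:310,200:370]
cv2.imwrite('pics/c2.png',cv2.resize(np.hstack([a,b]),None,fx=2.3,fy=2.3,interpolation=cv2.INTER_CUBIC))
E
```

```text
time_s: 3.12
ee_pos: [0.5461, -0.042, 0.0253]
tool_rot: [-180.0, 0.0, -6.5]
force: [-0.3, 0.2, -0.2]
opening: -0.003
t 3.1167 pos [ 0.5461 -0.042   0.0253] rot [-179.97    0.     -6.54] F [-0.3   0.22 -0.16] track x,y 0.0011 -0.162 F along 0.19
```

View pics/c2.png

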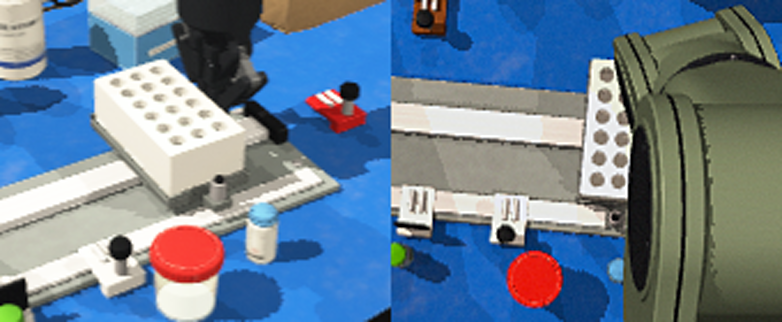

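The carriage has moved with the fingers, and it is flush and not tipped. Next I'll push to about 17 mm before the notch and measure there.

```bash
python3 -m pendant '[[0,[0,-0.008,0],0],[0,[0,-0.016,0],0],[0,[0,-0.024,0],0],[0,[0,-0.032,0],0],[0,[0,-0.04,0],0],[0,[0,-0.048,0],0],[0,[0,-0.056,0],0],[0,[0,-0.064,0],0],[0,[0,-0.072,0],0],[0,[0,-0.08,0],0],[0,[0,-0.086,0],0],[0,[0,-0.09,0],0]]';python3 -m pendant '[[0,[0,0,0],0],[0,[0,-0.001,0],0],[0,[0,-0.002,0],0],[0,[0,-0.002,0],0]]'; python3 - <<'E'
from h import *
st()
save('scene','s3');save('top','t3')
a=cv2.imread('pics/s3.png')[170:310,220:390];b=cv2.imread('pics/t3.png')[170:310,200:370]
cv2.imwrite('pics/c3.png',cv2.resize(np.hstack([a,b]),None,fx=2.3,fy=2.3,interpolation=cv2.INTER_CUBIC))
crop('s3',270,220,350,280,10,'c3s')
E
```

```text
time_s: 4.22
ee_pos: [0.5566, 0.048, 0.0253]
tool_rot: [-180.0, -0.0, -6.5]
force: [-0.3, -1.2, -0.7]
opening: 0.001
time_s: 4.55
ee_pos: [0.5567, 0.0488, 0.0254]
tool_rot: [-180.0, -0.0, -6.6]
force: [0.6, 0.2, -0.1]
opening: 0.003
t 4.55 pos [0.5567 0.0488 0.0254] rot [-1.7999e+02 -1.0000e-02 -6.5800e+00] F [ 0.65  0.2  -0.07] track x,y 0.0019 -0.0706 F along 0.27
```

View pics/c3.png

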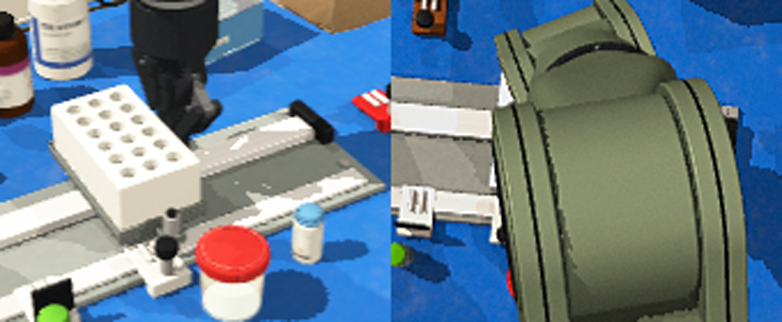

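View pics/c3s.png

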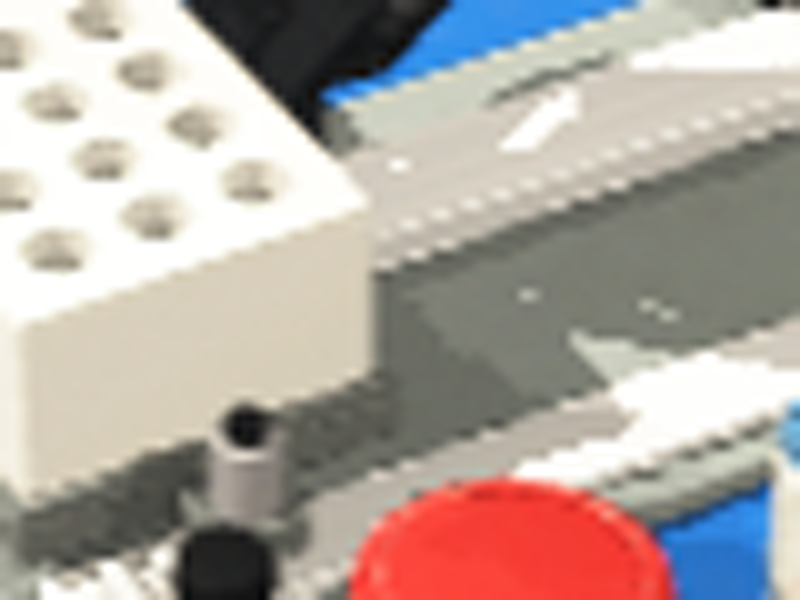

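```bash
python3 - <<'E'
from h import *
def t(u,v,z,n='scene'):
    r=atz(n,u,v,z)[:2]-O; return (r@EX).round(4),(r@EY).round(4)
print('rack R corner now',t(270+37.2-.5,220+20.5-.5,.076),'L corner',t(270+1.5-.5,220+32.5-.5,.076))
print('s0 R corner',t(150+645/3.2-.5,180+150/3.2-.5,.076),'L',t(150+542/3.2-.5,180+180/3.2-.5,.076))
print('pin now',t(270+24.5-.5,220+42.5-.5,.051),' s0',t(150+608/3.2-.5,180+211/3.2-.5,.051))
print('knob s0',t(150+456/3.2-.5,180+312/3.2-.5,.038), 'now', t(270+22.5-.5,220+57-.5,.038))
E
```

```text
rack R corner now (np.float64(-0.0725), np.float64(-0.0514)) L corner (np.float64(-0.0717), np.float64(0.0244))
s0 R corner (np.float64(-0.0771), np.float64(-0.1506)) L (np.float64(-0.0723), np.float64(-0.0787))
pin now (np.float64(-0.0913), np.float64(-0.013))  s0 (np.float64(-0.0909), np.float64(-0.1152))
knob s0 (np.float64(-0.1133), np.float64(0.0035)) now (np.float64(-0.1121), np.float64(0.0029))
```

About 16 mm to go. From here I'll push slowly and watch the force.

```bash
python3 -m pendant '[[0,[0,-0.001,0],0],[0,[0,-0.002,0],0],[0,[0,-0.003,0],0],[0,[0,-0.004,0],0],[0,[0,-0.005,0],0],[0,[0,-0.006,0],0]]'
for i in 1 ; do python3 -m pendant '[[0,[0,-0.0005,0],0],[0,[0,-0.001,0],0]]'; done; python3 -m pendant '[[0,[0,-0.0005,0],0],[0,[0,-0.001,0],0]]'; python3 -m pendant '[[0,[0,-0.0005,0],0],[0,[0,-0.001,0],0]]'; python3 - <<'E'
from h import *
st()
save('scene','s4');crop('s4',260,220,340,280,10,'c4s')
E
```

```text
time_s: 5.15
ee_pos: [0.5573, 0.0549, 0.0253]
tool_rot: [-180.0, -0.0, -6.6]
force: [0.3, -0.1, -0.2]
opening: 0.002
time_s: 5.32
ee_pos: [0.5574, 0.0559, 0.0253]
tool_rot: [-180.0, 0.0, -6.6]
force: [-0.3, -0.5, 0.2]
opening: 0.002
time_s: 5.48
ee_pos: [0.5575, 0.0568, 0.0253]
tool_rot: [-180.0, 0.0, -6.6]
force: [0.8, -0.0, -0.2]
opening: 0.0
time_s: 5.65
ee_pos: [0.5576, 0.0578, 0.0253]
tool_rot: [-180.0, 0.0, -6.6]
force: [0.3, -0.4, 0.2]
opening: 0.001
t 5.65 pos [0.5576 0.0578 0.0253] rot [-180.      0.     -6.57] F [ 0.26 -0.41  0.2 ] track x,y 0.0018 -0.0615 F along -0.38
```

View pics/c4s.png

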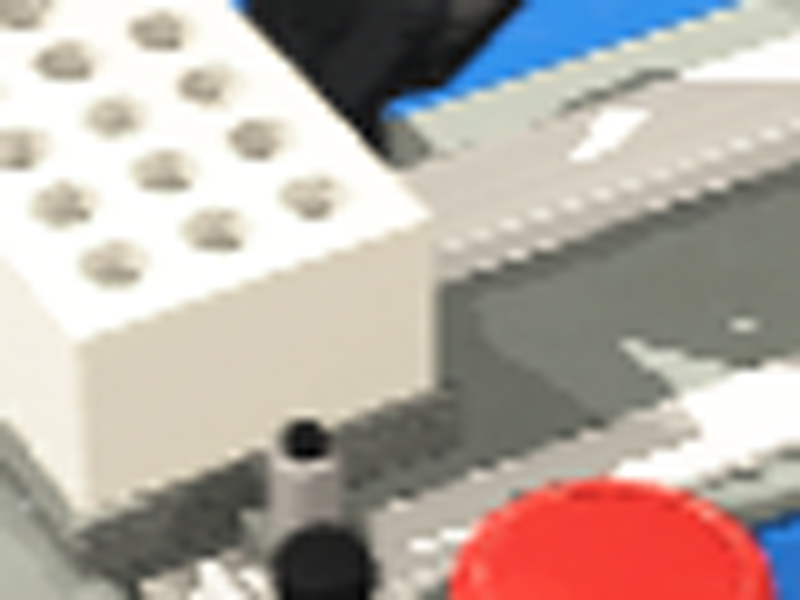

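```bash
cat >> h.py <<'E'
def tk(u,v,z,n='scene'):
    r=atz(n,u,v,z)[:2]-O; return (r@EX).round(4),(r@EY).round(4)
E
python3 - <<'E'
from h import *
print(tk(260+30.5-.5,220+44-.5,.051), tk(260+43.3-.5,220+21.5-.5,.076),tk(260+8-.5,220+34-.5,.076))
E
for i in 1;do python3 -m pendant '[[0,[0,-0.0005,0],0],[0,[0,-0.001,0],0]]';done; python3 -m pendant '[[0,[0,-0.0005,0],0],[0,[0,-0.001,0],0]]'
```

```text
(np.float64(-0.0914), np.float64(-0.0044)) (np.float64(-0.0716), np.float64(-0.0433)) (np.float64(-0.0725), np.float64(0.0319))
time_s: 5.87
ee_pos: [0.5578, 0.0587, 0.0253]
tool_rot: [180.0, 0.0, -6.6]
force: [-0.0, -1.9, 0.1]
opening: -0.0
time_s: 6.03
ee_pos: [0.5579, 0.0594, 0.0253]
tool_rot: [180.0, -0.0, -6.6]
force: [0.7, -4.0, 0.4]
opening: 0.007
```

The force is rising, so the pin is on the first ridge.

```bash
python3 -m pendant '[[0,[0,-0.0005,0],0],[0,[0,-0.001,0],0]]'; python3 -m pendant '[[0,[0,-0.0005,0],0],[0,[0,-0.0005,0],0]]'; python3 -m pendant '[[0,[0,-0.0005,0],0],[0,[0,-0.0005,0],0]]'
```

```text
time_s: 6.2
ee_pos: [0.5581, 0.0602, 0.0253]
tool_rot: [180.0, -0.0, -6.6]
force: [0.9, -7.0, 0.7]
opening: 0.003
time_s: 6.37
ee_pos: [0.5582, 0.0607, 0.0254]
tool_rot: [180.0, -0.0, -6.6]
force: [2.5, -4.3, 0.4]
opening: 0.004
time_s: 6.53
ee_pos: [0.5582, 0.0615, 0.0253]
tool_rot: [180.0, -0.0, -6.6]
force: [1.1, -3.4, 0.4]
opening: 0.001
```

```bash
python3 -m pendant '[[0,[0,-0.0005,0],0],[0,[0,-0.0005,0],0]]'; python3 -m pendant '[[0,[0,-0.0005,0],0],[0,[0,-0.0005,0],0]]';python3 - <<'E'
from h import *
st()
save('scene','s5');crop('s5',260,220,340,280,10,'c5s')
E
```

```text
time_s: 6.7
ee_pos: [0.5582, 0.0624, 0.0253]
tool_rot: [-180.0, -0.0, -6.6]
force: [1.4, -2.5, -0.4]
opening: 0.002
time_s: 6.87
ee_pos: [0.5582, 0.0631, 0.0253]
tool_rot: [-180.0, 0.0, -6.6]
force: [0.3, -1.1, 0.6]
opening: -0.001
t 6.8667 pos [0.5582 0.0631 0.0253] rot [-1.7997e+02  1.0000e-02 -6.5500e+00] F [ 0.34 -1.09  0.61] track x,y 0.0017 -0.0562 F along -1.05
```

View pics/c5s.png

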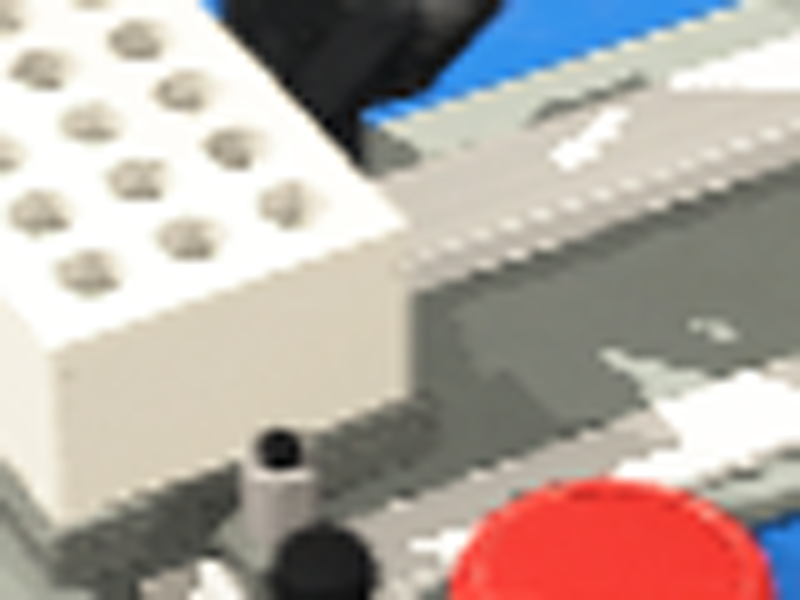

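```bash
python3 - <<'E'
from h import *
print(tk(260+27.8-.5,220+44.9-.5,.051), tk(260+40.8-.5,220+22.3-.5,.076),tk(260+5.2-.5,220+35-.5,.076))
E
python3 -m pendant '[[0,[0,-0.0005,0],0],[0,[0,-0.0005,0],0]]';python3 -m pendant '[[0,[0,0,0],0],[0,[0,0,0],0]]'
```

```text
(np.float64(-0.0912), np.float64(0.0012)) (np.float64(-0.0714), np.float64(-0.038)) (np.float64(-0.0726), np.float64(0.0377))
time_s: 7.08
ee_pos: [0.5581, 0.0635, 0.0253]
tool_rot: [-180.0, 0.0, -6.6]
force: [-0.3, -0.1, -0.6]
opening: 0.002
time_s: 7.25
ee_pos: [0.5582, 0.0634, 0.0253]
tool_rot: [-180.0, 0.0, -6.6]
force: [0.4, 0.2, 0.1]
opening: -0.002
```

The force dropped to zero, which means the carriage has been drawn in. Now I'll back off, go up and look.

```bash
python3 -m pendant '[[0,[0,0.008,0],0],[0,[0,0.02,0],0],[0,[0,0.035,-0.01],0],[0,[0,0.05,-0.035],0],[0,[0,0.07,-0.07],0],[0,[0,0.1,-0.1],0],[0,[0,0.13,-0.12],0],[0,[0,0.16,-0.14],0],[0,[0,0.19,-0.14],0],[0,[0,0.22,-0.14],0],[0,[0,0.25,-0.14],0],[0,[0,0.25,-0.14],0]]'; python3 - <<'E'
from h import *
st()
save('scene','s6');save('top','t6');crop('s6',240,200,340,275,8,'c6s');crop('t6',200,185,320,285,6,'c6t')
E
```

```text
time_s: 8.25
ee_pos: [0.5274, -0.1927, 0.1651]
tool_rot: [179.8, 0.0, -7.0]
force: [-1.1, -1.3, -0.1]
opening: -0.002
t 8.25 pos [ 0.5274 -0.1927  0.1651] rot [ 1.7979e+02  4.0000e-02 -7.0000e+00] F [-1.12 -1.35 -0.14] track x,y -0.0012 -0.3139 F along -1.46
```

View pics/c6s.png

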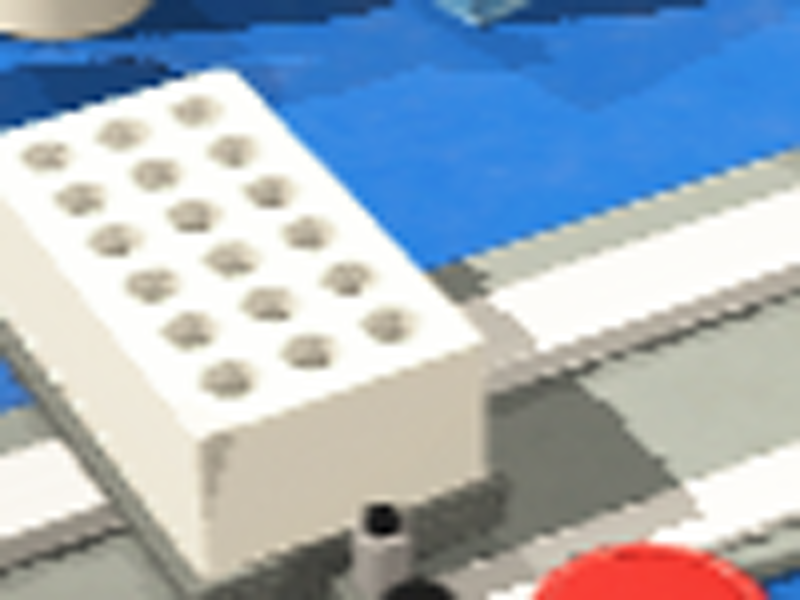

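View pics/c6t.png

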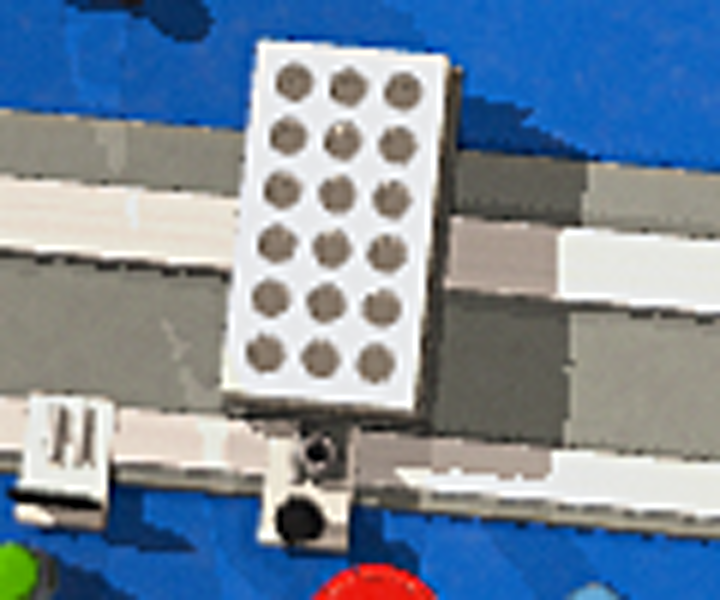

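```bash
python3 - <<'E'
from h import *
g=lambda u,v,z: tk(200+(u+.5)/6-.5,185+(v+.5)/6-.5,z,'top')
print('pin top',g(319,452,.051),'knob top',g(299,521,.04))
print('rack',[g(*a,.076) for a in [(258,41),(449,55),(415,411),(224,390)]])
print('clip L,R',g(264,500,.012),g(351,512,.012))
print('pin sc',tk(240+382/8-.5,200+520/8-.5,.051), 'rack sc R,L',tk(240+484/8-.5,200+340/8-.5,.076),tk(240+203/8-.5,200+438/8-.5,.076))
E
```

```text
pin top (np.float64(-0.0873), np.float64(-0.0028)) knob top (np.float64(-0.1143), np.float64(0.0032))
rack [(np.float64(0.0698), np.float64(0.0356)), (np.float64(0.0708), np.float64(-0.04)), (np.float64(-0.0699), np.float64(-0.0403)), (np.float64(-0.0685), np.float64(0.0341))]
clip L,R (np.float64(-0.1059), np.float64(0.0207)) (np.float64(-0.1075), np.float64(-0.0149))
pin sc (np.float64(-0.0914), np.float64(0.0015)) rack sc R,L (np.float64(-0.0717), np.float64(-0.0372)) (np.float64(-0.0721), np.float64(0.0371))
```

The two cameras disagree: the top view says about 5 mm short and the scene view about 2 mm short. The force profile suggests the pin has passed the ridge. I'll measure the clip in the scene view as well, then test with a gentle push.

```bash
python3 - <<'E'
from h import *
crop('s0',265,260,325,305,13,'c0k')
crop('s6',265,250,325,305,13,'c6k')
shift(0,-.075,.10,-6.2)
E
```

```text
t 8.35 pos [ 0.5287 -0.1871  0.1651] rot [ 1.7998e+02  2.0000e-02 -6.7300e+00] F [-1.06  0.05  0.18] track x,y -0.0005 -0.3082 F along -0.07
shift [-0.0017 -0.2332  0.0651] turn -0.5348956556773574
```

View pics/c0k.png

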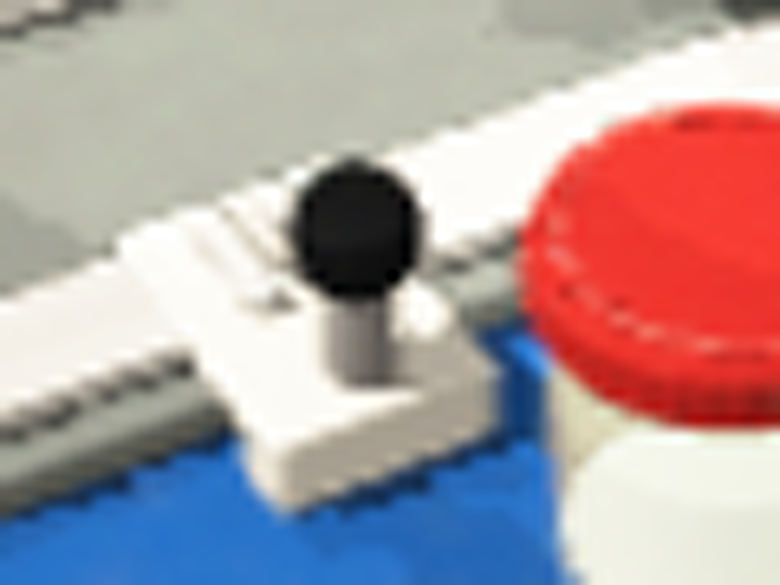

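View pics/c6k.png

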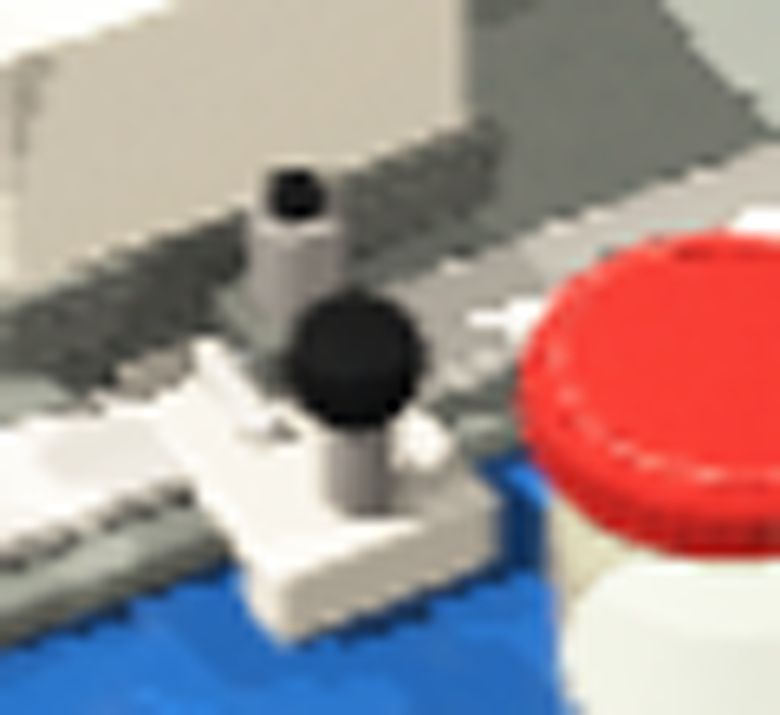

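```bash
python3 - <<'E'
from h import *
g=lambda u,v,z: tk(265+(u+.5)/13-.5,260+(v+.5)/13-.5,z)
print(g(285,515,.0),g(497,425,.0), g(290,462,.014),g(497,375,.014))
E
python3 -m pendant '[[0,[0,-0.035,0.01],0],[0,[0,-0.07,0.02],0],[0,[0,-0.105,0.035],0],[0,[0,-0.14,0.05],0],[0,[-0.001,-0.175,0.065],0],[0,[-0.002,-0.205,0.065],-0.5],[0,[-0.002,-0.225,0.065],-0.5],[0,[-0.002,-0.233,0.065],-0.5],[0,[-0.002,-0.233,0.065],-0.5],[0,[-0.002,-0.233,0.065],-0.5]]'
python3 - <<'E'
from h import *
shift(0.001,-.075,.0255,-6.4)
E
```

```text
(np.float64(-0.124), np.float64(0.0217)) (np.float64(-0.1229), np.float64(-0.0137)) (np.float64(-0.1279), np.float64(0.0227)) (np.float64(-0.1269), np.float64(-0.0115))
time_s: 9.18
ee_pos: [0.5541, 0.0458, 0.1004]
tool_rot: [180.0, 0.0, -6.1]
force: [0.2, -0.8, 0.2]
opening: -0.0
t 9.1833 pos [0.5541 0.0458 0.1004] rot [ 1.7997e+02  1.0000e-02 -6.0600e+00] F [ 0.17 -0.83  0.16] track x,y -0.0004 -0.0738 F along -0.8
shift [0.0014 0.0011 0.0749] turn 0.33655585748572214
```

```bash
python3 -m pendant '[[0,[0.001,0.001,0.02],0.3],[0,[0.001,0.001,0.045],0.3],[0,[0.001,0.001,0.06],0.3],[0,[0.001,0.001,0.07],0.3],[0,[0.001,0.001,0.075],0.3],[0,[0.001,0.001,0.075],0.3],[0,[0.001,-0.004,0.075],0.3],[0,[0.001,-0.009,0.075],0.3],[0,[0.001,-0.014,0.075],0.3],[0,[0.001,-0.016,0.075],0.3],[0,[0.001,-0.016,0.075],0.3]]'; python3 -m pendant '[[0,[0,-0.0005,0],0],[0,[0,-0.001,0],0]]'; python3 -m pendant '[[0,[0,-0.0005,0],0],[0,[0,-0.0005,0],0]]'
python3 -c "
from h import *
st()"
```

```text
time_s: 10.1
ee_pos: [0.5572, 0.0633, 0.0257]
tool_rot: [-180.0, -0.0, -6.3]
force: [-0.1, -0.2, 0.0]
opening: 0.0
time_s: 10.27
ee_pos: [0.5571, 0.0632, 0.0254]
tool_rot: [180.0, 0.0, -6.4]
force: [-0.2, -0.4, -0.0]
opening: 0.001
time_s: 10.43
ee_pos: [0.5572, 0.0639, 0.0253]
tool_rot: [-180.0, 0.0, -6.4]
force: [-0.6, 0.1, -0.4]
opening: 0.0
t 10.4333 pos [0.5572 0.0639 0.0253] rot [-179.99    0.     -6.37] F [-0.61  0.11 -0.4 ] track x,y 0.0007 -0.0556 F along 0.04
```

Now small steps, reading the force each time.

```bash
python3 -m pendant '[[0,[0,-0.0005,0],0],[0,[0,-0.0005,0],0]]'; python3 -m pendant '[[0,[0,-0.0005,0],0],[0,[0,-0.0005,0],0]]'; python3 -m pendant '[[0,[0,-0.0005,0],0],[0,[0,-0.0005,0],0]]'
python3 -c "
from h import *
st()"
```

```text
time_s: 10.6
ee_pos: [0.5572, 0.0644, 0.0253]
tool_rot: [-180.0, 0.0, -6.4]
force: [0.9, 0.8, -0.6]
opening: -0.0
time_s: 10.77
ee_pos: [0.5573, 0.065, 0.0253]
tool_rot: [-180.0, 0.0, -6.4]
force: [1.0, 0.9, -0.2]
opening: 0.002
time_s: 10.93
ee_pos: [0.5573, 0.0655, 0.0253]
tool_rot: [-180.0, 0.0, -6.4]
force: [-0.3, 0.3, -0.1]
opening: -0.0
t 10.9333 pos [0.5573 0.0655 0.0253] rot [-179.99    0.     -6.36] F [-0.32  0.25 -0.07] track x,y 0.0007 -0.0539 F along 0.22
```

```bash
python3 - <<'E'
from h import *
save('scene','s7');crop('s7',240,200,340,275,8,'c7s')
a=cv2.imread('pics/s6.png').astype(int);b=cv2.imread('pics/s7.png').astype(int)
# carriage shift via phase correlation of rack region
A=cv2.imread('pics/s6.png',0)[208:275,240:300].astype(np.float32);B=cv2.imread('pics/s7.png',0)[208:275,240:300].astype(np.float32)
w=cv2.createHanningWindow(A.shape[::-1],cv2.CV_32F);print(cv2.phaseCorrelate(A,B,w))
C=cv2.imread('pics/s5.png',0)[208:275,240:300].astype(np.float32);print(cv2.phaseCorrelate(C,A,w))
E
```

```text
((-1.9854552434252426, 0.7983270154260538), 0.8609725749051129)
((-0.038273903120202846, 0.020682472268745755), 0.8920361161231994)
```

View pics/c7s.png

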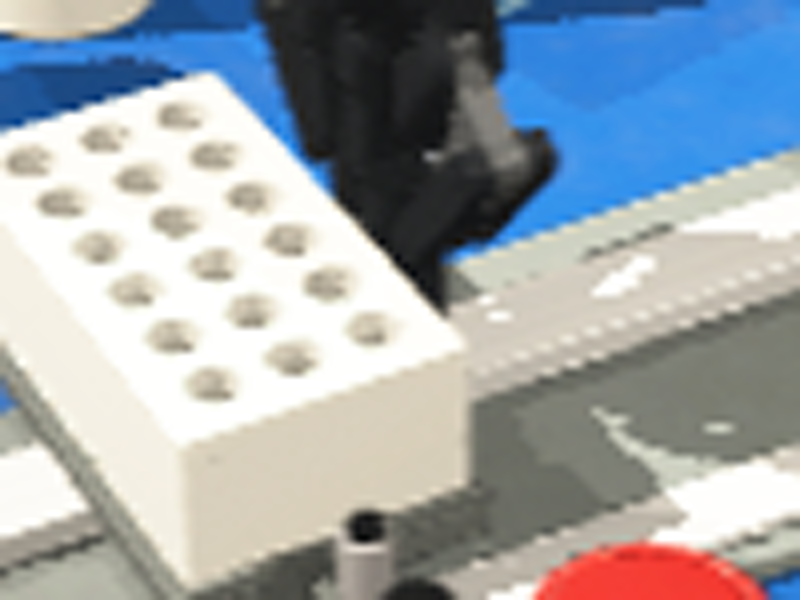

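The carriage moved about 4.6 mm while the finger moved only 2 mm, with no resisting force, so it has snapped into the notch ahead of the finger. Now I'll retract and verify.

```bash
python3 -m pendant '[[0,[0,0.008,0],0],[0,[0,0.02,0],0],[0,[0,0.035,-0.01],0],[0,[0,0.05,-0.035],0],[0,[0,0.07,-0.07],0],[0,[0,0.1,-0.1],0],[0,[0,0.13,-0.12],0],[0,[0,0.16,-0.14],0],[0,[0,0.19,-0.14],0],[0,[0,0.22,-0.14],0],[0,[0,0.25,-0.14],0],[0,[0,0.25,-0.14],0]]'; python3 - <<'E'
from h import *
st()
save('scene','s8');save('top','t8');crop('s8',240,200,340,275,8,'c8s');crop('t8',200,185,320,285,6,'c8t')
B=cv2.imread('pics/s7.png',0)[208:275,240:300].astype(np.float32);A=cv2.imread('pics/s8.png',0)[208:275,240:300].astype(np.float32)
w=cv2.createHanningWindow(A.shape[::-1],cv2.CV_32F);print(cv2.phaseCorrelate(B,A,w))
B=cv2.imread('pics/t6.png',0)[187:260,230:280].astype(np.float32);A=cv2.imread('pics/t8.png',0)[187:260,230:280].astype(np.float32)
w=cv2.createHanningWindow(A.shape[::-1],cv2.CV_32F);print(cv2.phaseCorrelate(B,A,w))
E
```

```text
time_s: 11.98
ee_pos: [0.5274, -0.1907, 0.1651]
tool_rot: [179.8, 0.0, -6.8]
force: [-0.5, -1.4, -0.7]
opening: -0.003
t 11.9833 pos [ 0.5274 -0.1907  0.1651] rot [ 1.7979e+02  4.0000e-02 -6.8100e+00] F [-0.48 -1.44 -0.66] track x,y -0.0014 -0.3119 F along -1.49
((0.10410291973681396, -0.030417574354558496), 0.8923623107097767)
((-1.8444925537165702, 0.2741481764739575), 0.8914085978190104)
```

View pics/c8t.png

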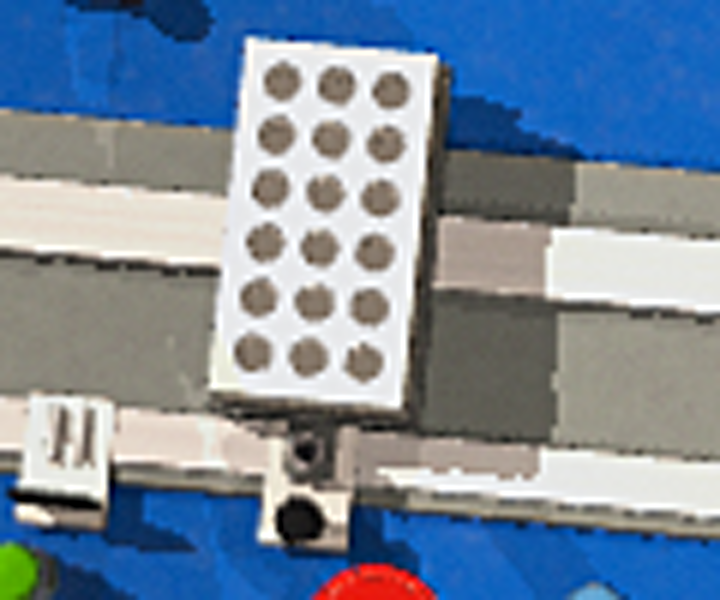

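View pics/s8.png

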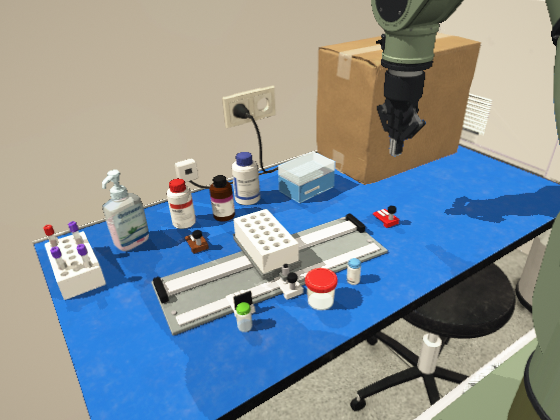

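```bash
python3 -m pendant '[[0,[0,0,0],0],[0,[0,0,0],0],[0,[0,0,0],0],[0,[0,0,0],0],[0,[0,0,0],0],[0,[0,0,0],0]]'; python3 - <<'E'
from h import *
save('scene','s9')
B=cv2.imread('pics/s8.png',0)[208:275,240:300].astype(np.float32);A=cv2.imread('pics/s9.png',0)[208:275,240:300].astype(np.float32)
w=cv2.createHanningWindow(A.shape[::-1],cv2.CV_32F);print(cv2.phaseCorrelate(B,A,w))
print(ctrl.job_done())
E
```

```text
time_s: 12.58
ee_pos: [0.5297, -0.1829, 0.1653]
tool_rot: [-180.0, -0.0, -6.3]
force: [0.3, 0.4, -0.4]
opening: 0.001
((-0.06362372252910475, -0.021897990696714942), 1.0194456310183913)
the job is handed in; nothing more can be done
None
```

I pushed the carriage with the shut fingertips into the notch of the round-knob station, which came first on the track. The job is handed in, at about 12.6 s on the robot's clock.

- **First push:** The push force peaked at about 7 N on the first ridge and then fell to zero. The pictures taken after I backed off still showed the carriage 2 to 5 mm short, so it had stopped before the notch.
- **Second push:** I went back and pushed another 2 mm or so. The carriage moved about 4 mm with no resistance, which means it was drawn into the notch ahead of the finger.
- **Final checks:** The hand is clear and the carriage did not move between the last two pictures. The cup and vials were not touched.
- **Remaining disagreement:** The scene camera puts the carriage within about 1 mm of the notch centre. The top camera puts it 1 to 1.5 mm short. Both are within the calibration error and the 3.5 mm range in which the notch centres the carriage.

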